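# Hold a splashback tile in the corner of the worktop upstand

## Robot

A 6-joint arm with a two-finger parallel gripper is mounted at the origin on the work surface. World frame = base frame: x ahead of the robot, y to its left, z up, the work surface at z = 0. Lengths are in m, angles in rad, forces in N, time in s.
With the tool pointing down it reaches from about 0.375 to 0.9 m from the base axis. Payload 3.1 kg.
Tool frame: the origin (TCP) lies between the finger pads; the fingertips stand 25 mm ahead of it and the grasp point (between the pads) lies 6 mm ahead of it; z points along the fingers, y is the line along which they close (so a half turn about z gives the same grasp; the last joint's range is limited). The gripper opens to 87 mm and grips with 3 to 60 N. Pads are 19 mm wide; open, the fingers measure 117 mm over their backs; the gripper's body (75 mm by 190 mm) begins 51 mm behind the grasp point.
Start: joints at [-0.178, 0.527, 1.433, -0, 1.181, -0.178], TCP at [0.625, 0, 0.248] pointing down, gripper open.
Joint ranges: [-3.08, 3.08], [-0.75, 2.2], [0.22, 2.44], [-1.43, 4.57], [0, 2.65], [-2.85, 2.85]. Speed limits (rad/s): [2.79, 2.79, 3.14, 3.14, 3.14, 3.14].

## Interface

Orientations are given as a unit quaternion [w, x, y, z].
In Python, from workcell import ctrl gives the robot as it stands. The module is installed in compiled form; this text tells all that it offers.
- The arm moves only by the tool step_arm, never from a script. Its arguments are lists of equal length, an entry for each row: "gripper": the finger opening in cm, from 0 to 8.7; "translation": the shift along the world's x, y, z in cm, a list of three; "yaw": the turn about the world's z in degrees. In form: {"gripper": [gripper, ...], "translation": [[tx, ty, tz], ...], "yaw": [yaw, ...]}. A call has 1 to 5 rows; each row shifts and turns the commanded pose from where the row before left it; what a row does not reach is not made up. A row lasts 1/10 s, in which the tool goes at most 50 mm and 8.59 degrees, less where a joint would pass 70% of its speed; a pose out of reach is approached as far as the arm can. A call is refused whole if a number of a shift passes 5 or a number of a turn 8.59, either way. A call with a gripper value outside its range is refused whole. The fingers move at their own pace and stop on an object; "force" is the grip in N (left out, the last holds). Time passes only in rows, so rows that do not move let the fingers close. It gives the time, the measured TCP pose, the force, the opening and the grip force at its end, in the units of the state.
- ctrl.get_obs(): the state, without advancing time (a new reading comes with each control period).
- ctrl.camera(name): name is "scene" or "side" or "wrist"; returns a dict with "img" (480x640x3 uint8, red, green, blue), "K" (3x3 intrinsics, pixels), "k1" (the pictures are not rectified: a ray, as slopes to the right and down, at radius r is drawn at 1 + k1 r^2 times it, then the intrinsics apply), "position" and "orientation" of the camera in the world. Camera axes: x right, y down, z forward; pixel columns grow to the right and rows downward; lengths in m; the calibration is good to about 2 mm. A picture is of the moment at which its call begins. There is no depth.
- ctrl.sign_off(): hands the job in; it is judged then, once.
The state is a dict: "time_s": time; "qpos": joint angles; "joint_vel": joint speeds; "tau": joint torques, N m; "position": TCP position; "tool_rot": TCP orientation; "contact_force": force on the tool from outside, world axes, zero at the start; "torque": the same for the moment, N m; "width": finger opening in m; "gripper_force": force on a finger pad.
Only numpy, scipy, OpenCV 4.12 (cv2) and the standard library are available. Lean on these libraries where they do the work, as an engineer would, in place of code of your own. Each camera call takes 0.05 s, during which the arm holds its last target. There are 200 camera calls.

## Task

Take the tile that lies flat on the small wooden block, stand it upright on one of its short thin edges on the worktop, and press it right into the inside corner of the low stone upstand: its face flat against the back upstand and its long edge against the side upstand at the same time. Its adhesive needs time to grab, so do not let go: finish while still gripping the tile and pushing it against both upstands, foot on the worktop. Leave the mug, the jar and the bowl where they are.

Things in the scene. Friction and masses are not known exactly. Their poses are not given: they have to be found in the camera images.
- tile: Loose glazed wall tile 130 x 65 x 10 mm, about 0.2 kg, both faces and both ends alike. Origin: centre of the large face that is underneath at the start; x along the 130 mm length, y along the width, z through the thickness (up at the start). It starts flat and level on the block, underside 30 mm above the worktop, ends overhanging the block by 30 mm, long edges by 10 mm.
- tile_centre (a point): The centre of the tile's volume (5 mm above its underside at the start; 65 mm above the worktop when the tile stands on a short edge).
- rest: Fixed wooden block 70 x 45 x 30 mm high that carries the tile at the start, its 70 mm side along the tile's length. Origin at the centre of its underside on the worktop.
- corner: Fixed inside corner of the low L-shaped stone upstand, rigid, 75 mm high. Origin where the two upstand faces and the worktop meet. x points horizontally into the back upstand (away from the robot), y along the back upstand's face away from the side upstand, z up. A tile well in place on its short edge has its centre at (-5, 32.5, 65) mm in this frame.
- back_upstand: The back arm of the upstand: 200 mm long, 70 mm thick, 75 mm high, fixed; its face towards the robot is the plane x = 0 of the corner frame, from y = 0 to 200 mm. Same origin and axes as the corner.
- side_upstand: The side arm of the upstand: 150 mm long, 40 mm thick, 75 mm high, fixed; its inner face is the plane y = 0 of the corner frame, from x = -150 mm to 0. Same origin and axes as the corner.
- mug: White mug, 80 mm wide, 85 mm high, a bystander. Origin at the centre of its underside.
- jar: Closed glass jar, 56 mm wide, 90 mm high, a bystander. Origin at the centre of its underside.
- bowl: White bowl, 130 mm wide, 50 mm high, a bystander. Origin at the centre of its underside.
There are look-alikes about, which are no part of the job. Of the things shaped like the tile, the blue one is meant.

How it is judged:
By the outcome, as a careful person would: the job done as asked, in the order asked, and still so for the second after the job is handed in, while the arm keeps its last pose, push and grip.
It also fails if it takes over 51 s, if anything falls off the work surface, if the arm or the gripper's body presses on something with over 40 N, if the wrist force passes 120 N, or if a joint passes its speed limit or range.

## Working session

There is one attempt and no reset: what is moved stays moved. The work goes in short steps, Python scripts to look and compute and a tool call to move; the robot and the scene stay as the last step left them, time stands still between calls to the robot, and variables do not carry over. Pictures are saved under pics/ and viewed, at most 10 in all, crops included, and the job is handed in when it is done.

Besides the shell and the picture viewer there is one more tool, called after "Request:" by a JSON object that holds its "op" and its "data", one argument or row to a line. step_arm: Moves the arm, as the interface text tells. Its arguments: {"type":"object","properties":{"gripper":{"type":"array"},"translation":{"type":"array"},"yaw":{"type":"array"},"force":{"type":"number"}},"required":["gripper","translation","yaw"]}

```bash
mkdir -p pics
cat > h.py <<'E'
import numpy as np, cv2
from scipy.spatial.transform import Rotation as R
from workcell import ctrl
def rot(q): return R.from_quat([q[1],q[2],q[3],q[0]]).as_matrix()
def shot(name,fn=None):
    c=ctrl.camera(name)
    if fn: cv2.imwrite('pics/'+fn,cv2.cvtColor(c['img'],cv2.COLOR_RGB2BGR))
    return c
def ray(c,uv):
    uv=np.asarray(uv,float).reshape(-1,1,2)
    n=cv2.undistortPoints(uv,np.array(c['K'],float),np.array([c['k1'],0,0,0.]))[:,0]
    d=np.c_[n,np.ones(len(n))]@rot(c['orientation']).T
    return np.array(c['position']),d
def onz(c,uv,z):
    p,d=ray(c,uv); return p+d*((z-p[2])/d[:,2])[:,None]
def tri(c1,uv1,c2,uv2):
    p,d=ray(c1,uv1);q,e=ray(c2,uv2);out=[]
    for a,b in zip(d,e):
        s=np.linalg.lstsq(np.c_[a,-b],q-p,rcond=None)[0]
        x,y=p+a*s[0],q+b*s[1]; out.append(np.r_[(x+y)/2,np.linalg.norm(x-y)])
    return np.array(out)
def proj(c,X):
    M=rot(c['orientation']).T
    return cv2.projectPoints(np.asarray(X,float).reshape(-1,1,3),cv2.Rodrigues(M)[0],-M@np.array(c['position']),np.array(c['K'],float),np.array([c['k1'],0,0,0.]))[0][:,0]
E
python3 - <<'E'
from h import *
for n in['scene','side','wrist']:
    c=shot(n,n+'0.png');print(n,c['position'],c['orientation'],c['k1'],c['K'][0][0])
print(ctrl.get_obs())
a=[cv2.imread(f'pics/{n}0.png') for n in['scene','side']]
E
```

```text
scene [ 1.18115788 -0.06469826  0.87663674] [-0.25737873  0.69502621  0.62754297 -0.23850487] -0.08635496704259034 468.2222851803526
side [-0.15632349  0.74736893  0.6064946 ] [ 0.17528503 -0.30524491  0.80706415 -0.47407611] -0.006879002589890622 467.8648770246974
wrist [0.62338144 0.072771   0.38344304] [ 1.34340652e-01  9.90934814e-01 -2.20101023e-04 -8.57658697e-04] -0.07010418301684397 374.56670053577005
{'time_s': 0.15, 'qpos': array([-1.78489866e-01,  5.28260399e-01,  1.43358642e+00, -3.37793393e-05,
        1.18140741e+00, -1.78516605e-01]), 'joint_vel': array([ 5.81686621e-04, -3.70088615e-03, -2.16067441e-03,  7.79934525e-04,
        1.23919534e-03,  4.87849519e-05]), 'tau': array([ 9.14956272e-04, -4.40429199e+01, -1.76841742e+01,  6.33679633e-02,
        5.52540855e-02, -1.06930895e-04]), 'position': array([6.24486975e-01, 1.19446092e-04, 2.46798484e-01]), 'tool_rot': array([-6.73518407e-04,  7.07092540e-01,  7.07120533e-01, -4.86644323e-04]), 'contact_force': array([ 0.52586812, -0.0044488 , -0.29205062]), 'torque': array([-0.05846836, -0.01386993,  0.02410548]), 'gripper_force': 0.0, 'width': 0.08683587666470625}
```

View pics/scene0.png

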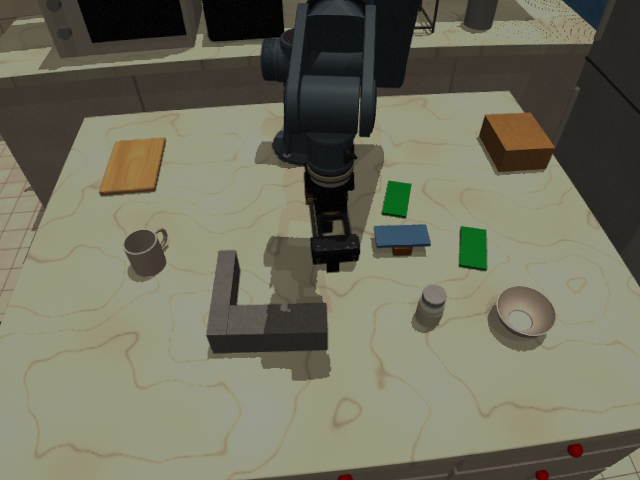

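View pics/side0.png

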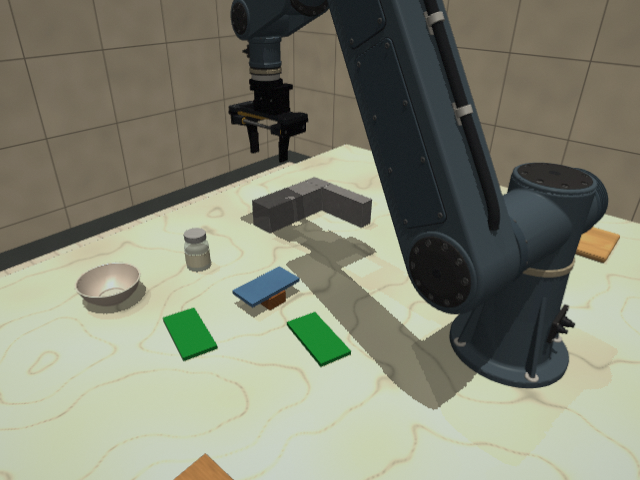

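The tile candidates in the scene view are blue at (402,236), green at (397,199) and green at (473,248). I choose the blue one, since it lies on the block. Next I check it close up, together with the wrist view and the upstand.

Run:
```python
from h import *
s=cv2.imread('pics/scene0.png');d=cv2.imread('pics/side0.png');w=cv2.imread('pics/wrist0.png')
f=lambda im,x,y,ww,hh,k:cv2.resize(im[y:y+hh,x:x+ww],None,fx=k,fy=k,interpolation=cv2.INTER_CUBIC)
top=np.hstack([f(s,200,240,140,120,3)[:300,:400],f(d,240,165,133,100,3)[:300,:399]])
bot=np.hstack([w[::1][:480:1][:, :]][:1]); bot=cv2.resize(w,(400,300))
bot=np.hstack([bot,f(s,365,175,133,100,3)[:300,:399]])
W=min(top.shape[1],bot.shape[1]);cv2.imwrite('pics/m1.png',np.vstack([top[:,:W],bot[:,:W]]))
```

```text
(no output)
```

View pics/m1.png

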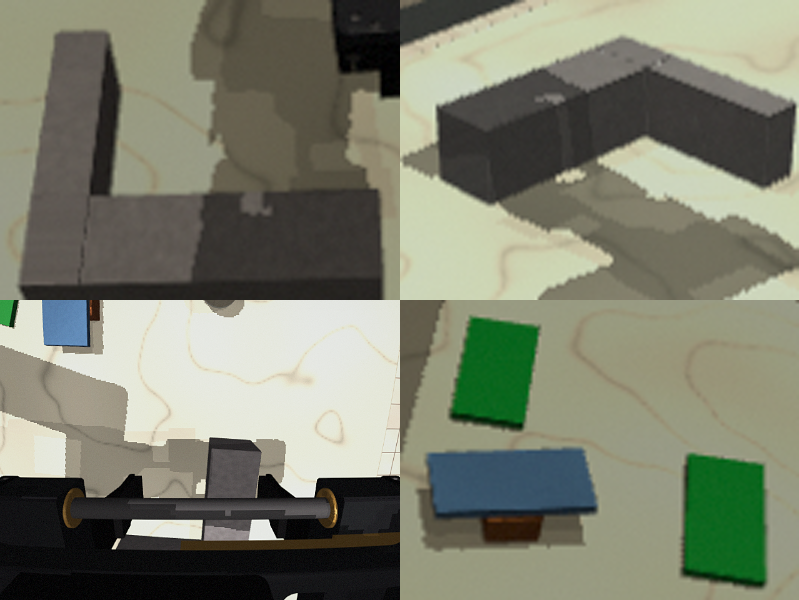

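Run:
```python
from h import *
S=ctrl.camera('scene');D=ctrl.camera('side')
P=[]
for c in(S,D):
    hsv=cv2.cvtColor(c['img'],cv2.COLOR_RGB2HSV)
    m=cv2.inRange(hsv,(100,90,105 if c is S else 60),(125,255,255))
    n,l,st,ce=cv2.connectedComponentsWithStats(m)
    k=[i for i in range(1,n) if st[i,4]>300]; print(st[k])
    i=[i for i in k if 230<ce[i][0]<450 and 220<ce[i][1]<320][0]
    cn=cv2.findContours((l==i).astype(np.uint8),cv2.RETR_EXTERNAL,cv2.CHAIN_APPROX_NONE)[0][0]
    q=cv2.approxPolyN(cn,4,ensure_convex=True)[0] if hasattr(cv2,'approxPolyN') else cv2.approxPolyDP(cn,5,True)[:,0]
    print(q.tolist(), np.round(onz(c,q,0.04),4).tolist()); print(sorted(set(hsv[l==i][:,2]))[::10])
# upstand top
s=[(230,305),(235.7,250.7),(326,304)];d=[(322.3,187.7),(362.7,203.3),(269.3,208.3)]
print(np.round(onz(S,s,.075),4),'\n',np.round(onz(D,d,.075),4),'\n',np.round(tri(S,s,D,d),4))
```

```text
[]Traceback (most recent call last):
  File "<stdin>", line 9, in <module>
IndexError: list index out of range
```

Run:
```python
from h import *
S=ctrl.camera('scene');D=ctrl.camera('side')
for c,pt in((S,(402,236)),(D,(266,285))):
    hsv=cv2.cvtColor(c['img'],cv2.COLOR_RGB2HSV); v=hsv[pt[1],pt[0]].astype(int); print(v)
    m=cv2.inRange(hsv,np.array([v[0]-10,v[1]-70,v[2]-25]).clip(0),np.array([v[0]+10,255,255]))
    n,l=cv2.connectedComponents(m); i=l[pt[1],pt[0]]
    cn=cv2.findContours((l==i).astype(np.uint8),cv2.RETR_EXTERNAL,cv2.CHAIN_APPROX_NONE)[0][0]
    q=cv2.approxPolyN(cn,4,ensure_convex=True)[0]
    X=onz(c,q,.04);print(q.tolist(), np.round(X,4).tolist(),np.linalg.norm(X-np.roll(X,1,0),axis=1).round(4),X.mean(0))
s=[(230,305),(235.7,250.7),(326,304)];d=[(322.3,187.7),(362.7,203.3),(269.3,208.3)]
print(np.round(onz(S,s,.075),4),'\n',np.round(onz(D,d,.075),4),'\n',np.round(tri(S,s,D,d),4))
```

```text
[103 115 104]
[[426, 225], [430, 243], [376, 245], [373, 225]] [[0.4157, 0.2623, 0.04], [0.4747, 0.2573, 0.04], [0.4673, 0.1278, 0.04], [0.402, 0.1319, 0.04]] [0.1311 0.0592 0.1297 0.0655] [0.43993923 0.19483836 0.04      ]
[103 117 140]
[[299, 278], [252, 304], [232, 290], [278, 266]] [[0.3988, 0.1388, 0.04], [0.4072, 0.2664, 0.04], [0.4719, 0.2619, 0.04], [0.4648, 0.1352, 0.04]] [0.0661 0.1279 0.0648 0.127 ] [0.43567782 0.20058572 0.04      ]
[[ 0.6271 -0.2066  0.075 ]
 [ 0.4805 -0.1979  0.075 ]
 [ 0.6448 -0.0099  0.075 ]] 
 [[ 0.6177 -0.2009  0.075 ]
 [ 0.4723 -0.1933  0.075 ]
 [ 0.6345 -0.0068  0.075 ]] 
 [[ 0.6238 -0.2077  0.0708  0.0009]
 [ 0.4766 -0.1989  0.0713  0.0012]
 [ 0.6408 -0.0109  0.0708  0.0032]]
```

The crop shows the blue tile on the brown block, with two green tiles lying flat on the worktop. The corner's inner top is at scene (230,305) and side (322,188). Next I check heights and clearances.

Run:
```python
from h import *
S=ctrl.camera('scene');D=ctrl.camera('side')
s=[[426.5, 225], [430.5, 243.5], [376.5, 245.5], [373, 225]];d=[(252,304.5),(232,290.5),(278.5,266),(299.5,278.5)]
T=tri(S,s,D,d);print(T.round(4),T[:,:3].mean(0))
# green near tile top z=.01 (scene crop + side)
g=[(365+x/3,175+(y-300)/3) for x,y in((71,317),(139,325),(124,423),(52,412))]
print(onz(S,g,.01).round(3)); print(onz(D,[(287,322),(313,314),(349,351),(322,362)],.01).round(3))
print('jar',onz(S,[(429,322),(433,293)],0.0).round(3),onz(S,[(433,293)],.09).round(3))
```

```text
[[0.411  0.2646 0.0354 0.002 ]
 [0.474  0.2598 0.0367 0.001 ]
 [0.4671 0.1301 0.0369 0.0019]
 [0.3999 0.1338 0.0364 0.0031]] [0.4379961  0.1970854  0.03636883]
[[0.21  0.212 0.01 ]
 [0.227 0.273 0.01 ]
 [0.351 0.231 0.01 ]
 [0.331 0.171 0.01 ]]
[[0.344 0.234 0.01 ]
 [0.322 0.182 0.01 ]
 [0.205 0.218 0.01 ]
 [0.224 0.272 0.01 ]]
jar [[0.666 0.214 0.   ]
 [0.591 0.242 0.   ]] [[0.652 0.21  0.09 ]]
```

Request:
{"op": "step_arm", "data": {
  "gripper": [8.7, 8.7, 8.7, 8.7, 8.7],
  "translation": [
    [-3.8, 3.1, -1.5],
    [-3.8, 3.1, -1.5],
    [-3.8, 3.1, -1.5],
    [-3.8, 3.1, -1.5],
    [-3.8, 3.2, -1.5]
  ],
  "yaw": [-0.8, -0.8, -0.8, -0.8, 0]
}}

```text
time_s: 0.95
position: [0.4389, 0.1526, 0.1745]
tool_rot: [0.0, 0.727, 0.687, 0.001]
contact_force: [-0.3, 0.8, 0.3]
width: 0.0869
gripper_force: 0.0
```

Request:
{"op": "step_arm", "data": {
  "gripper": [8.7, 8.7],
  "translation": [
    [0, 0, 0],
    [0, 0, 0]
  ],
  "yaw": [0, 0]
}}

```text
time_s: 1.15
position: [0.4397, 0.1525, 0.1747]
tool_rot: [0.0, 0.726, 0.688, 0.0]
contact_force: [0.9, -0.4, 0.2]
width: 0.0866
gripper_force: 0.0
```

Run:
```python
from h import *
W=shot('wrist','w1.png');o=ctrl.get_obs();print(o['position'],R.from_matrix(rot(o['tool_rot'])).as_euler('ZYX',degrees=True),rot(o['tool_rot'])[:,1],W['position'],o['contact_force'],o['time_s'])
hsv=cv2.cvtColor(W['img'],cv2.COLOR_RGB2HSV)
m=cv2.inRange(hsv,(93,60,40),(113,255,255))
n,l,st,ce=cv2.connectedComponentsWithStats(m);i=1+st[1:,4].argmax();print(st[i])
cn=cv2.findContours((l==i).astype(np.uint8),cv2.RETR_EXTERNAL,cv2.CHAIN_APPROX_NONE)[0][0]
q=cv2.approxPolyN(cn,4,ensure_convex=True)[0];X=onz(W,q,.04);print(q.tolist(),X.round(4).tolist(),np.linalg.norm(X-np.roll(X,1,0),axis=1).round(4),X.mean(0))
```

```text
[0.44146103 0.15193732 0.17508543] [ 8.68497054e+01 -9.20404056e-03  1.79853192e+02] [ 0.99848551 -0.05495555  0.00256229] [0.44227943 0.22506301 0.31140014] [0.63994396 0.77093189 0.68895041] 1.2
[  269    84    94   180 16096]
[[363, 84], [357, 263], [272, 263], [268, 84]] [[0.4736, 0.2604, 0.04], [0.4656, 0.1324, 0.04], [0.4008, 0.1359, 0.04], [0.409, 0.264, 0.04]] [0.0647 0.1283 0.065  0.1284] [0.43726429 0.19816124 0.04      ]
```

View pics/w1.png

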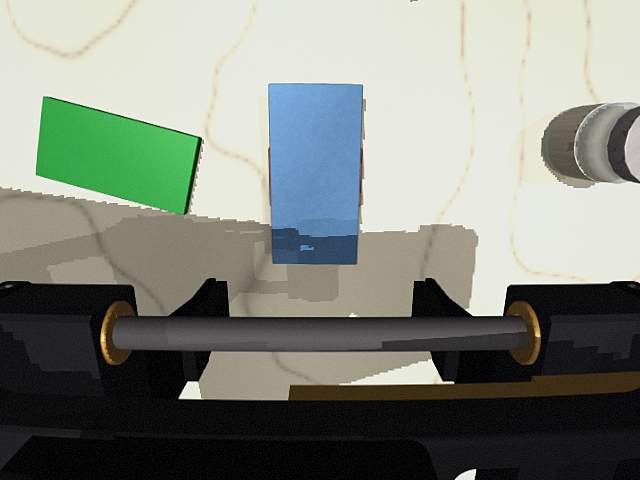

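The wrist view shows the blue tile at cols 268–363, rows 84–263. It measures 65 x 128 mm at z=0.04, so the height is right. The fingers straddle its axis about 4 mm off to the right.

Request:
{"op": "step_arm", "data": {
  "gripper": [8.7, 8.7, 8.7, 8.7, 8.7],
  "translation": [
    [-0.5, 0.6, -2.7],
    [0, 0, -2.7],
    [0, 0, -2.7],
    [0, 0, -2.6],
    [0, 0, -2.6]
  ],
  "yaw": [-0.4, 0, 0, 0, 0]
}}

```text
time_s: 1.7
position: [0.4385, 0.1569, 0.0408]
tool_rot: [0.001, 0.73, 0.684, 0.002]
contact_force: [0.4, 0.0, -0.0]
width: 0.0867
gripper_force: 0.0
```

Request:
{"op": "step_arm", "data": {
  "gripper": [8.7, 6.0, 6.0, 6.0, 6.0],
  "translation": [
    [0, 0, 0],
    [0, 0, 0],
    [0, 0, 0],
    [0, 0, 0],
    [0, 0, 0]
  ],
  "yaw": [0, 0, 0, 0, 0],
  "force": 8
}}

```text
time_s: 2.2
position: [0.4359, 0.1578, 0.0427]
tool_rot: [0.001, 0.729, 0.685, 0.001]
contact_force: [-0.7, -0.5, 2.5]
width: 0.0647
gripper_force: 8.0
```

Request:
{"op": "step_arm", "data": {
  "gripper": [6.0, 6.0],
  "translation": [
    [0, 0, 0],
    [0, 0, 0]
  ],
  "yaw": [0, 0]
}}

```text
time_s: 2.4
position: [0.4359, 0.1578, 0.0425]
tool_rot: [0.001, 0.729, 0.685, 0.001]
contact_force: [0.1, -0.8, 5.1]
width: 0.0649
gripper_force: 8.0
```

Request:
{"op": "step_arm", "data": {
  "gripper": [6.0, 6.0, 6.0, 6.0, 6.0],
  "translation": [
    [0, 0, 1],
    [0, 0, 2],
    [0, 0, 3],
    [0, 0, 3],
    [0, 0, 4]
  ],
  "yaw": [0, 0, 0, 0, 0]
}}

```text
time_s: 2.9
position: [0.4334, 0.1576, 0.1721]
tool_rot: [-0.001, 0.729, 0.685, -0.002]
contact_force: [0.0, 0.8, -2.9]
width: 0.0652
gripper_force: 8.0
```

Request:
{"op": "step_arm", "data": {
  "gripper": [6.0, 6.0, 6.0],
  "translation": [
    [0, 0, 1],
    [0, 0, 0],
    [0, 0, 0]
  ],
  "yaw": [0, 0, 0]
}}

```text
time_s: 3.2
position: [0.4341, 0.1577, 0.1808]
tool_rot: [-0.001, 0.729, 0.685, -0.001]
contact_force: [-0.2, 0.2, -2.6]
width: 0.065
gripper_force: 8.0
```

Run:
```python
from h import *
W=shot('wrist');D=shot('side');o=ctrl.get_obs();print(o['position'],o['contact_force'],o['width'])
a=np.hstack([cv2.resize(W['img'],(400,300)),D['img'][90:390,170:570]])
cv2.imwrite('pics/m2.png',a[:,:,::-1])
```

```text
[0.43377102 0.15759342 0.18003842] [-1.08944918 -0.41557223 -2.97189884] 0.0645940207657091
```

View pics/m2.png

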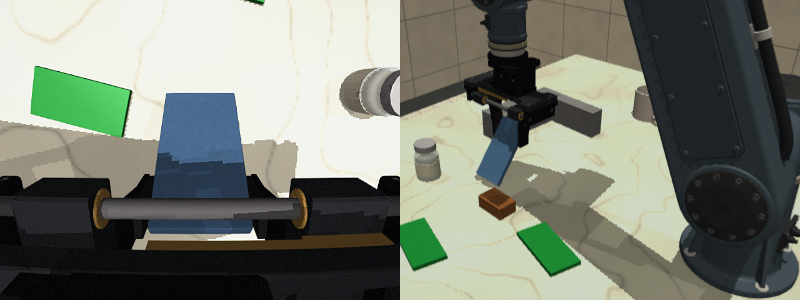

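The tile hangs tilted about 45° in the fingers, with its far end at wrist crop (200,93). I ease the grip so that it swings down.

Request:
{"op": "step_arm", "data": {
  "gripper": [6.0, 6.0, 6.0, 6.0],
  "translation": [
    [0, 0, 0],
    [0, 0, 0],
    [0, 0, 0],
    [0, 0, 0]
  ],
  "yaw": [0, 0, 0, 0],
  "force": 5
}}

```text
time_s: 3.7
position: [0.4351, 0.1577, 0.1813]
tool_rot: [-0.0, 0.729, 0.685, -0.0]
contact_force: [-0.1, 0.1, -2.0]
width: 0.065
gripper_force: 5.0
```

```bash
cat >> h.py <<'E'
def bluequad(c):
    hsv=cv2.cvtColor(c['img'],cv2.COLOR_RGB2HSV)
    m=cv2.inRange(hsv,(93,60,40),(113,255,255))
    n,l,st,ce=cv2.connectedComponentsWithStats(m);i=1+st[1:,4].argmax()
    cn=cv2.findContours((l==i).astype(np.uint8),cv2.RETR_EXTERNAL,cv2.CHAIN_APPROX_NONE)[0][0]
    return cv2.approxPolyN(cn,4,ensure_convex=True)[0],st[i]
def tilt():
    "angle of hanging tile from vertical in tool xz-plane, from far edge top row in wrist view"
    W=ctrl.camera('wrist');q,st=bluequad(W);o=ctrl.get_obs()
    q=q[np.argsort(q[:,1])][:2].astype(float);q=q[np.argsort(q[:,0])]
    p,d=ray(W,q); M=rot(o['tool_rot']);g=np.array(o['position'])+.006*M[:,2]
    # put the far edge at its 65 mm width
    k=.065/np.linalg.norm(d[1]-d[0]); e=(p+d.mean(0)*k-g)@M
    print('far edge px',q.tolist(),'tool frame',e.round(4),'angle from vertical',np.degrees(np.arctan2(e[0],e[2])).round(1),'len',np.hypot(e[0],e[2]).round(4))
    return W
E
python3 -c "
from h import *
tilt()"
```

```text
far edge px [[268.0, 165.0], [372.0, 165.0]] tool frame [ 0.0572 -0.0013  0.0949] angle from vertical 31.1 len 0.1108
```

Request:
{"op": "step_arm", "data": {
  "gripper": [6.0, 6.0, 6.0, 6.0, 6.0],
  "translation": [
    [0, 0, 0],
    [0.5, -1.5, 1],
    [0.9, -2.8, 1],
    [0.9, -2.8, 0],
    [0.9, -2.8, 0]
  ],
  "yaw": [0, -6, -8, -8, -8],
  "force": 6
}}

```text
time_s: 4.25
position: [0.4677, 0.0579, 0.2021]
tool_rot: [0.0, 0.883, 0.47, 0.001]
contact_force: [0.1, -0.4, -2.2]
width: 0.0652
gripper_force: 6.0
```

Request:
{"op": "step_arm", "data": {
  "gripper": [6.0, 6.0, 6.0, 6.0, 6.0],
  "translation": [
    [0.9, -2.8, 0],
    [0.9, -2.8, 0],
    [0.9, -2.8, 0],
    [0.9, -2.8, 0],
    [0.9, -2.8, 0]
  ],
  "yaw": [-8, -8, -8, -8, -8]
}}

```text
time_s: 4.75
position: [0.5123, -0.0824, 0.2016]
tool_rot: [-0.0, 0.99, 0.14, -0.0]
contact_force: [0.4, 1.4, -1.7]
width: 0.065
gripper_force: 6.0
```

Request:
{"op": "step_arm", "data": {
  "gripper": [6.0, 6.0, 6.0, 6.0, 6.0],
  "translation": [
    [0.9, -2.8, 0],
    [0.9, -2.5, 0],
    [0.6, -1.7, 0],
    [0, 0, 0],
    [0, 0, 0]
  ],
  "yaw": [-8, -8, -5, 0, 0]
}}

```text
time_s: 5.25
position: [0.5355, -0.1509, 0.2012]
tool_rot: [-0.001, 0.999, -0.04, -0.001]
contact_force: [-0.8, 0.1, -1.6]
width: 0.0647
gripper_force: 6.0
```

Request:
{"op": "step_arm", "data": {
  "gripper": [6.0, 6.0, 6.0],
  "translation": [
    [0, 0, 0],
    [0, 0, 0],
    [0, 0, 0]
  ],
  "yaw": [0, 0, 0],
  "force": 4
}}

```text
time_s: 5.55
position: [0.5359, -0.1503, 0.2016]
tool_rot: [-0.0, 0.999, -0.039, -0.0]
contact_force: [-0.3, 0.4, -2.3]
width: 0.0647
gripper_force: 4.0
```

Run:
```python
from h import *
W=tilt();cv2.imwrite('pics/w3.png',W['img'][:,:,::-1])
o=ctrl.get_obs();M=rot(o['tool_rot']);print(o['position'],np.degrees(np.arctan2(M[1,0],M[0,0])),o['contact_force'],o['time_s'],o['qpos'])
```

```text
far edge px [[269.0, 175.0], [372.0, 175.0]] tool frame [0.0498 0.0004 0.0957] angle from vertical 27.5 len 0.1079
[ 0.5360055  -0.15049129  0.20168733] -4.527947215719812 [ 0.41100557  0.38091022 -3.07156685] 5.6 [-4.74475206e-01  4.95518897e-01  1.65236252e+00  8.01034820e-05
  9.93900788e-01  1.17530502e+00]
```

View pics/w3.png

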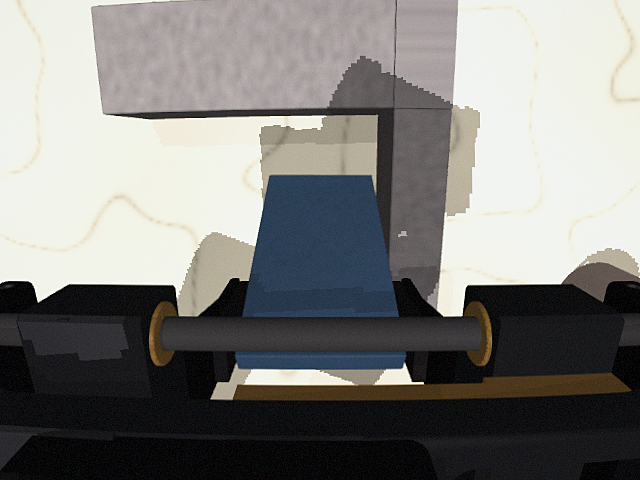

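The wrist view shows the upstand's inner top corner at (393,109), with the back edge running to (106,115). The tile's foot edge is at (269–372,175), tilted about 27°, foot towards the back upstand as wanted.

Run:
```python
from h import *
W=ctrl.camera('wrist')
X=onz(W,[(393,108),(104,115),(388,255)],.075);B=onz(W,[(378,117)],0.);print(X.round(4),B.round(4))
a=X[1]-X[0];b=X[0]-X[2];print(np.degrees([np.arctan2(-a[0],a[1]),np.arctan2(b[1],b[0])]),np.linalg.norm(a))
g=cv2.cvtColor(W['img'],cv2.COLOR_RGB2GRAY).astype(int)
print(g[100:125:1,300].tolist(),g[100:125,160].tolist());print(g[150,365:405].tolist(),g[220,365:405].tolist())
```

```text
[[ 0.6243 -0.2069  0.075 ]
 [ 0.6374 -0.0097  0.075 ]
 [ 0.5213 -0.1998  0.075 ]] [[ 0.6225 -0.2079  0.    ]]
[-3.80748467 -3.89480157] 0.19764192754241713
[176, 172, 167, 164, 162, 158, 165, 145, 126, 66, 41, 46, 50, 48, 37, 16, 254, 250, 241, 241, 242, 240, 241, 242, 241] [166, 165, 162, 166, 162, 163, 165, 164, 168, 166, 165, 148, 86, 38, 43, 49, 47, 45, 47, 160, 254, 238, 235, 237, 236]
[174, 177, 177, 175, 177, 175, 178, 174, 175, 176, 187, 130, 43, 39, 33, 44, 40, 42, 43, 40, 37, 43, 39, 47, 39, 45, 36, 66, 83, 102, 100, 102, 99, 94, 94, 100, 100, 99, 99, 100] [63, 66, 61, 61, 59, 64, 59, 69, 62, 64, 59, 64, 64, 55, 56, 47, 35, 40, 45, 39, 50, 37, 39, 35, 42, 72, 92, 96, 98, 95, 96, 98, 95, 96, 92, 96, 92, 92, 98, 91]
```

Request:
{"op": "step_arm", "data": {
  "gripper": [6.0, 6.0, 6.0, 6.0, 6.0],
  "translation": [
    [0.6, -0.3, -1.7],
    [0.6, -0.3, -1.7],
    [0.6, -0.3, -1.8],
    [0.6, -0.3, -1.8],
    [0.5, -0.3, -1.7]
  ],
  "yaw": [0.7, 0, 0, 0, 0]
}}

```text
time_s: 6.15
position: [0.5656, -0.1662, 0.1139]
tool_rot: [0.0, 0.999, -0.034, 0.0]
contact_force: [0.0, -0.1, -2.8]
width: 0.0646
gripper_force: 4.0
```

Request:
{"op": "step_arm", "data": {
  "gripper": [6.0, 6.0],
  "translation": [
    [0, 0, 0],
    [0, 0, 0]
  ],
  "yaw": [0, 0]
}}

```text
time_s: 6.35
position: [0.5649, -0.166, 0.1145]
tool_rot: [-0.0, 0.999, -0.034, -0.0]
contact_force: [0.5, -0.6, -2.7]
width: 0.0649
gripper_force: 4.0
```

```bash
cat >> h.py <<'E'
def state(C=(.6237,-.207),yaw=-3.85):
    o=ctrl.get_obs();M=rot(o['tool_rot']);t=np.radians(yaw);A=np.array([[np.cos(t),np.sin(t)],[-np.sin(t),np.cos(t)]])
    print('corner xy mm',(A@(o['position'][:2]-np.array(C))*1e3).round(1),'z',o['position'][2].round(4),'yaw',np.degrees(np.arctan2(M[1,0],M[0,0])).round(2),'F corner',(A@o['contact_force'][:2]).round(1),o['contact_force'][2].round(1),'w',o['width'].round(4),'t',o['time_s'])
E
python3 - <<'E'
from h import *
W=tilt();state()
X=onz(W,[(393,108)],.075)
cv2.imwrite('pics/w4.png',W['img'][:,:,::-1])
E
```

```text
far edge px [[270.0, 180.0], [371.0, 183.0]] tool frame [0.0451 0.0004 0.0999] angle from vertical 24.3 len 0.1096Traceback (most recent call last):
  File "<stdin>", line 2, in <module>
  File "h.py", line 42, in state
    print('corner xy mm',(A@(o['position'][:2]-np.array(C))*1e3).round(1),'z',o['position'][2].round(4),'yaw',np.degrees(np.arctan2(M[1,0],M[0,0])).round(2),'F corner',(A@o['contact_force'][:2]).round(1),o['contact_force'][2].round(1),'w',o['width'].round(4),'t',o['time_s'])
                                                                                                                                                                                                                                               ^^^^^^^^^^^^^^^^
AttributeError: 'float' object has no attribute 'round'
```

```bash
sed -i "s/o\['width'\].round(4)/o['width']/" h.py
python3 - <<'E'
from h import *
W=ctrl.camera('wrist');state()
cv2.imwrite('pics/w4.png',W['img'][:,:,::-1])
E
```

```text
corner xy mm [-60.9  36.8] z 0.1155 yaw -3.88 F corner [ 1.  -0.2] -2.5 w 0.06519914190198542 t 6.45
```

View pics/w4.png

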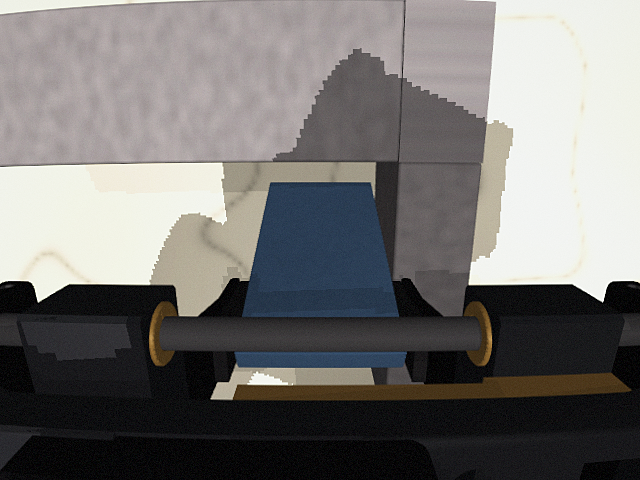

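The corner top is at (400,162), and the tile's foot is at (270–371,181), clear of the side upstand by about 4 mm. Now I push towards the back upstand.

Request:
{"op": "step_arm", "data": {
  "gripper": [6.0, 6.0, 6.0, 6.0, 6.0],
  "translation": [
    [1.0, -0.07, 0],
    [1.0, -0.07, 0],
    [1.0, -0.07, 0],
    [1.0, -0.07, 0],
    [0.8, -0.06, 0]
  ],
  "yaw": [0, 0, 0, 0, 0]
}}

```text
time_s: 6.95
position: [0.6149, -0.1699, 0.1154]
tool_rot: [0.0, 0.999, -0.034, 0.001]
contact_force: [-0.1, 0.9, 1.6]
width: 0.065
gripper_force: 4.0
```

```bash
python3 -c "
from h import *
W=tilt();state();print(ctrl.get_obs()['torque'])"
```

```text
far edge px [[261.0, 262.0], [380.0, 262.0]] tool frame [0.0055 0.0003 0.0512] angle from vertical 6.2 len 0.0515
corner xy mm [-10.   36.3] z 0.1153 yaw -3.89 F corner [1.4 1.3] 2.6 w 0.06516139430228071 t 7.0
[ 0.29883128  0.09869343 -0.02281514]
```

Request:
{"op": "step_arm", "data": {
  "gripper": [6.0, 6.0, 6.0, 6.0],
  "translation": [
    [0.3, -0.02, 0],
    [0.2, -0.01, 0],
    [0.1, -0.01, 0],
    [0, 0, 0]
  ],
  "yaw": [0, 0, 0, 0]
}}

```text
time_s: 7.4
position: [0.6194, -0.1703, 0.115]
tool_rot: [0.0, 0.999, -0.034, 0.0]
contact_force: [0.4, 0.1, 3.9]
width: 0.0649
gripper_force: 4.0
```

```bash
python3 -c "
from h import *
state();print(ctrl.get_obs()['torque'])"
```

```text
corner xy mm [-6.7 36.4] z 0.115 yaw -3.91 F corner [0.4 0.1] 3.9 w 0.06486185915553704 t 7.4
[-0.00462074  0.08266775  0.02916597]
```

Request:
{"op": "step_arm", "data": {
  "gripper": [6.0, 6.0, 6.0, 6.0, 6.0],
  "translation": [
    [0, 0, 0.2],
    [0, 0, 0.2],
    [0.2, -0.01, 0],
    [0.1, -0.01, 0],
    [0, 0, 0]
  ],
  "yaw": [0, 0, 0, 0, 0]
}}

```text
time_s: 7.9
position: [0.6216, -0.17, 0.118]
tool_rot: [-0.0, 0.999, -0.034, -0.001]
contact_force: [-0.4, 1.0, -3.7]
width: 0.0648
gripper_force: 4.0
```

```bash
python3 -c "
from h import *
state();print(ctrl.get_obs()['torque'])
S=shot('scene');D=shot('side')
f=lambda im,x,y:cv2.resize(im[y:y+150,x:x+133],None,fx=3,fy=3,interpolation=cv2.INTER_CUBIC)
cv2.imwrite('pics/m5.png',np.hstack([f(S['img'],190,210),f(D['img'],255,110)])[:,:,::-1])"
```

```text
corner xy mm [-4.5 36.8] z 0.118 yaw -3.9 F corner [-0.5  0.9] -3.7 w 0.06482358196542204 t 7.9
[ 0.13312858  0.29650665 -0.01119659]
```

View pics/m5.png

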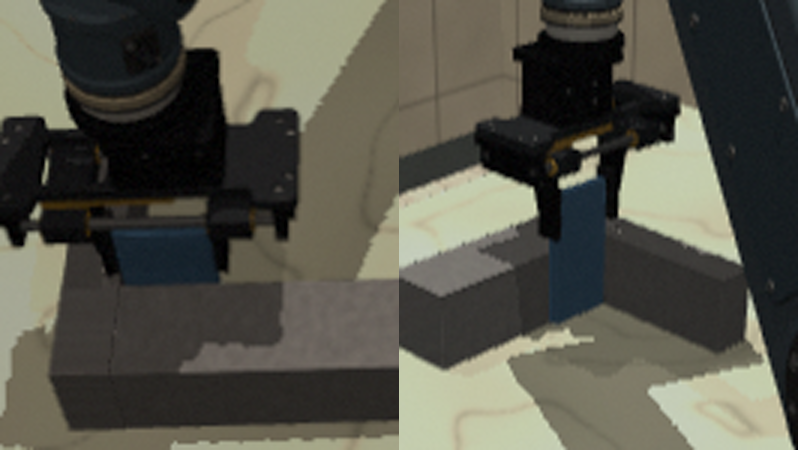

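The pictures show the tile nearly upright in the corner, at the back upstand, clear of the side upstand by a few mm. I keep pressing gently.

Request:
{"op": "step_arm", "data": {
  "gripper": [6.0, 6.0, 6.0, 6.0],
  "translation": [
    [0.1, -0.01, 0],
    [0.1, -0.01, 0],
    [0, 0, 0],
    [0, 0, 0]
  ],
  "yaw": [0, 0, 0, 0]
}}

```text
time_s: 8.4
position: [0.6241, -0.1703, 0.1185]
tool_rot: [-0.0, 0.999, -0.034, -0.0]
contact_force: [-1.3, 0.9, -1.4]
width: 0.0655
gripper_force: 4.0
```

```bash
python3 -c "
from h import *
state();print(ctrl.get_obs()['torque'])"
```

```text
corner xy mm [-2.1 36.7] z 0.1185 yaw -3.9 F corner [-1.3  0.8] -1.4 w 0.06547141100136508 t 8.4
[ 0.25260125  0.41817529 -0.01092679]
```

```bash
cat >> h.py <<'E'
def lean():
    "lean of the tile's robot-side vertical edge nearest the side upstand, side view"
    out=[]
    D=ctrl.camera('side');hsv=cv2.cvtColor(D['img'],cv2.COLOR_RGB2HSV)
    m=cv2.inRange(hsv,(93,60,25),(118,255,255));n,l,st,ce=cv2.connectedComponentsWithStats(m)
    i=1+st[1:,4].argmax();x,y,w,h=st[i,:4];rows=np.arange(y+8,y+h-10)
    S=hsv[:,:,1].astype(float)
    for side in(0,1):
        pts=[]
        for r in rows:
            cs=np.where(l[r]==i)[0]
            pts.append((cs.min()-.5 if side==0 else cs.max()+.5,r))
        pts=np.array(pts,float);k=np.polyfit(pts[:,1],pts[:,0],1);res=pts[:,0]-np.polyval(k,pts[:,1])
        g=abs(res)<1;k=np.polyfit(pts[g,1],pts[g,0],1)
        u=np.polyval(k,y+h);B=onz(D,[(u,y+h)],0.)[0]
        v=proj(D,[B,B+[0,0,.1]]);vx=proj(D,[B+[0.00998,-.0007,.1]])[0]
        kv=(v[1]-v[0])[0]/(v[1]-v[0])[1]; kx=(vx-v[0])[0]/(vx-v[0])[1]
        out.append((np.round([k[0],kv,kx],4),'lean toward back deg',np.round((k[0]-kv)/(kx-kv)*5.7,2)))
    print(st[i],*out)
    return D
E
python3 -c "
from h import *
lean()
D=ctrl.camera('side');print(onz(D,[(305.3,217.3),(323,211)],0.0),onz(D,[(322.3,187.7)],.075),onz(D,[(322.3,210)],0))"
```

```text
[ 338   47   64  164 3464] (array([ 0.2587, -0.0856,  0.0027]), 'lean toward back deg', np.float64(22.22)) (array([ 0.3139, -0.1211, -0.0273]), 'lean toward back deg', np.float64(26.42))
[[ 0.62845362 -0.14067026  0.        ]
 [ 0.61677964 -0.20541454  0.        ]] [[ 0.61772734 -0.2009091   0.075     ]] [[ 0.62252468 -0.20912728  0.        ]]
```

```bash
sed -i "s/    i=1+st\[1:,4\].argmax();x,y,w,h=st/    i=np.bincount(l[175:215,300:325].ravel(),minlength=n)[1:].argmax()+1;x,y,w,h=st/" h.py
python3 -c "
from h import *
lean()"
```

```text
[305 168  19  50 755] (array([-0.1116, -0.0011,  0.0745]), 'lean toward back deg', np.float64(-8.33)) (array([ 0.0174, -0.0252,  0.0542]), 'lean toward back deg', np.float64(3.06))
```

The tile leans about 3°, its foot out from the back upstand. I back off the push and slide the pads down the tile at low grip, so that its foot seats flat on the worktop.

Request:
{"op": "step_arm", "data": {
  "gripper": [6.0, 6.0, 6.0, 6.0, 6.0],
  "translation": [
    [0, 0, -0.2],
    [0, 0, -0.2],
    [-0.2, 0.01, -0.1],
    [-0.2, 0.01, 0],
    [0, 0, 0]
  ],
  "yaw": [0, 0, 0, 0, 0],
  "force": 3
}}

```text
time_s: 9.05
position: [0.6208, -0.1706, 0.1144]
tool_rot: [0.0, 0.999, -0.034, 0.001]
contact_force: [0.5, -0.4, 3.6]
width: 0.065
gripper_force: 3.0
```

```bash
python3 -c "
from h import *
state();lean()"
```

```text
corner xy mm [-5.3 36.1] z 0.1144 yaw -3.91 F corner [ 0.5 -0.4] 3.6 w 0.06496000674557682 t 9.05
[306 169  19  50 747] (array([-0.1367, -0.0012,  0.0746]), 'lean toward back deg', np.float64(-10.21)) (array([ 0.0108, -0.0259,  0.0537]), 'lean toward back deg', np.float64(2.63))
```

Request:
{"op": "step_arm", "data": {
  "gripper": [6.0, 6.0, 6.0, 6.0, 6.0],
  "translation": [
    [0, 0, -0.2],
    [0, 0, -0.2],
    [0, 0, -0.2],
    [0, 0, -0.2],
    [0, 0, 0]
  ],
  "yaw": [0, 0, 0, 0, 0]
}}

```text
time_s: 9.6
position: [0.6201, -0.1705, 0.1051]
tool_rot: [0.0, 0.999, -0.034, -0.0]
contact_force: [0.2, -1.5, 1.4]
width: 0.0649
gripper_force: 3.0
```

```bash
python3 -c "
from h import *
state();lean()"
```

```text
corner xy mm [-6.1 36.2] z 0.1051 yaw -3.89 F corner [ 0.3 -1.5] 1.4 w 0.06490789188428785 t 9.6
[306 170  19  49 749] (array([-0.1505, -0.0015,  0.0743]), 'lean toward back deg', np.float64(-11.22)) (array([-0.    , -0.0261,  0.0536]), 'lean toward back deg', np.float64(1.87))
```

Request:
{"op": "step_arm", "data": {
  "gripper": [6.0, 6.0, 6.0],
  "translation": [
    [0, 0, -0.1],
    [0.1, -0.01, 0],
    [0, 0, 0]
  ],
  "yaw": [0, 0, 0]
}}

```text
time_s: 9.95
position: [0.621, -0.1705, 0.1044]
tool_rot: [0.0, 0.999, -0.034, -0.0]
contact_force: [-0.5, -2.1, 3.1]
width: 0.0653
gripper_force: 3.0
```

```bash
python3 -c "
from h import *
state();W=ctrl.camera('wrist');S=ctrl.camera('scene');D=ctrl.camera('side');state()
f=lambda im,x,y,w,h,k:cv2.resize(im[y:y+h,x:x+w],None,fx=k,fy=k,interpolation=cv2.INTER_CUBIC)
a=f(W['img'],220,180,200,150,4)[:600,:400];a=cv2.resize(W['img'][170:350,200:440],(400,300))
b=f(D['img'],285,150,57,75,7)[:520,:399]
c=np.zeros((525,800,3),np.uint8);c[:300,:400]=a;c[:520,400:799]=b[:520,:399]
cv2.imwrite('pics/m6.png',c[:,:,::-1])"
```

```text
corner xy mm [-5.2 36.2] z 0.1044 yaw -3.89 F corner [-0.3 -2.2] 3.1 w 0.06533167018328216 t 9.95
corner xy mm [-5.2 36.2] z 0.1043 yaw -3.9 F corner [ 0.5 -0.6] 1.4 w 0.06487501133705416 t 10.1
```

View pics/m6.png

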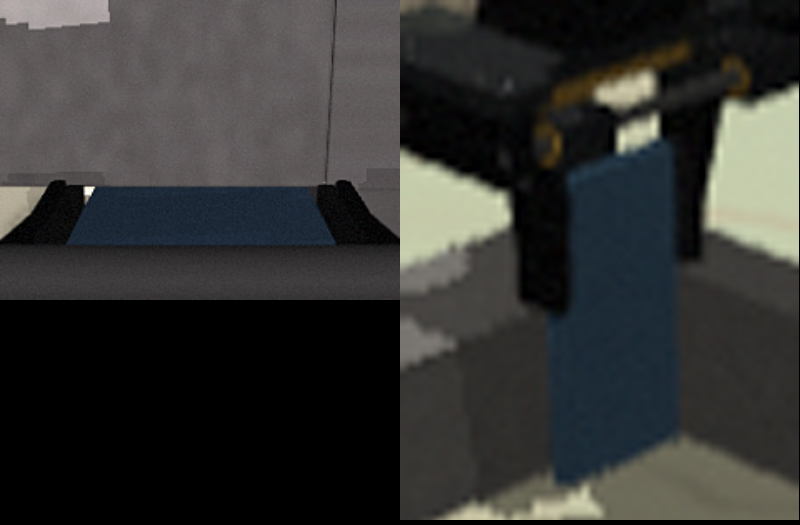

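The tile stands in the corner but its vertical edge still leans a little towards the back. I pull the top back with the foot planted, to lean it the other way. Then I lift slightly and push in again, so that the foot meets the back upstand first.

Request:
{"op": "step_arm", "data": {
  "gripper": [6.0, 6.0, 6.0, 6.0, 6.0],
  "translation": [
    [-0.2, 0.01, -0.05],
    [-0.3, 0.02, 0],
    [-0.3, 0.02, 0],
    [-0.2, 0.01, 0],
    [0, 0, 0]
  ],
  "yaw": [0, 0, 0, 0, 0]
}}

```text
time_s: 10.6
position: [0.6105, -0.1695, 0.1039]
tool_rot: [-0.0, 0.999, -0.034, -0.001]
contact_force: [0.2, -1.0, -0.6]
width: 0.065
gripper_force: 3.0
```

```bash
python3 -c "
from h import *
state();D=lean()
# bias check on a true vertical: free end edges of the upstand
for C in([.4766,-.1989],[.6408,-.0109]):
    v=proj(D,[[*C,0],[*C,.075]]);print(v.round(1).tolist(),((v[1]-v[0])[0]/(v[1]-v[0])[1]).round(4))
g=cv2.cvtColor(D['img'],cv2.COLOR_RGB2GRAY)
e=cv2.createLineSegmentDetector().detect(g)[0][:,0]
for s in e:
    if 250<s[0]<380 and 150<s[1]<240 and abs(s[3]-s[1])>10 and abs(s[2]-s[0])<5: print(s.round(1),((s[2]-s[0])/(s[3]-s[1])).round(3))
"
```

```text
corner xy mm [-15.7  36.6] z 0.1039 yaw -3.91 F corner [ 0.3 -1. ] -0.6 w 0.06500316911662285 t 10.6
[307 170  21  49 710] (array([-0.2288, -0.0013,  0.0745]), 'lean toward back deg', np.float64(-17.12)) (array([-0.0782, -0.025 ,  0.0545]), 'lean toward back deg', np.float64(-3.82))
[[360.9, 227.0], [362.6, 202.2]] -0.0694
[[269.7, 232.3], [268.7, 207.1]] 0.0389
[333.  164.5 329.7 186.7] -0.15
[370.3 208.2 369.6 224.4] -0.039
[324.3 169.4 323.8 159.4] 0.053
[303.8 194.3 302.9 180.6] 0.06
[252.9 223.2 251.4 200.6] 0.066
[298.6 154.4 298.4 136.9] 0.011
[310.8 175.6 311.5 194.4] 0.037
[326.1 185.7 326.6 175.5] -0.052
```

Request:
{"op": "step_arm", "data": {
  "gripper": [6.0, 6.0, 6.0, 6.0, 6.0],
  "translation": [
    [0, 0, 0.3],
    [0, 0, 0.2],
    [0.3, -0.02, 0],
    [0.3, -0.02, 0],
    [0.2, -0.01, 0]
  ],
  "yaw": [0, 0, 0, 0, 0]
}}

```text
time_s: 11.15
position: [0.6193, -0.1701, 0.1089]
tool_rot: [-0.0, 0.999, -0.034, -0.0]
contact_force: [-0.4, -0.2, -2.3]
width: 0.0649
gripper_force: 3.0
```

```bash
python3 -c "
from h import *
state();lean();state()"
```

```text
corner xy mm [-6.9 36.5] z 0.1089 yaw -3.89 F corner [-0.4 -0.2] -2.3 w 0.06487246291091689 t 11.15
[305 168  20  49 715] (array([-2.025e-01,  1.000e-04,  7.550e-02]), 'lean toward back deg', np.float64(-15.33)) (array([-0.0593, -0.0233,  0.0557]), 'lean toward back deg', np.float64(-2.59))
corner xy mm [-6.6 36.5] z 0.1089 yaw -3.89 F corner [-0.3 -1.2] -2.2 w 0.06489230257252984 t 11.2
```

Request:
{"op": "step_arm", "data": {
  "gripper": [6.0, 6.0],
  "translation": [
    [0.2, -0.01, 0],
    [0, 0, 0]
  ],
  "yaw": [0, 0]
}}

```text
time_s: 11.4
position: [0.6213, -0.1703, 0.1089]
tool_rot: [-0.0, 0.999, -0.034, -0.0]
contact_force: [0.2, 0.3, -3.4]
width: 0.0651
gripper_force: 3.0
```

```bash
python3 -c "
from h import *
lean();state()"
```

```text
[305 168  20  49 735] (array([-0.1827,  0.0005,  0.0758]), 'lean toward back deg', np.float64(-13.87)) (array([-0.0359, -0.0234,  0.0556]), 'lean toward back deg', np.float64(-0.9))
corner xy mm [-4.9 36.4] z 0.109 yaw -3.9 F corner [ 0.  -0.2] -2.4 w 0.065205865470997 t 11.45
```

Request:
{"op": "step_arm", "data": {
  "gripper": [6.0, 6.0],
  "translation": [
    [0.2, -0.01, 0],
    [0, 0, 0]
  ],
  "yaw": [0, 0]
}}

```text
time_s: 11.65
position: [0.623, -0.1704, 0.109]
tool_rot: [-0.0, 0.999, -0.034, -0.0]
contact_force: [-0.7, -0.3, -1.6]
width: 0.0649
gripper_force: 3.0
```

```bash
python3 -c "
from h import *
lean();state()"
```

```text
[305 168  19  49 734] (array([-0.1821,  0.0004,  0.0757]), 'lean toward back deg', np.float64(-13.82)) (array([-0.0399, -0.0233,  0.0558]), 'lean toward back deg', np.float64(-1.2))
corner xy mm [-3.2 36.5] z 0.109 yaw -3.9 F corner [-1.   0.3] -2.1 w 0.06497951850827524 t 11.7
```

Request:
{"op": "step_arm", "data": {
  "gripper": [6.0, 6.0, 6.0, 6.0],
  "translation": [
    [0, 0, 0],
    [0, 0, 0],
    [0.1, -0.01, 0],
    [0, 0, 0]
  ],
  "yaw": [0, 0, 0, 0],
  "force": 30
}}

```text
time_s: 12.1
position: [0.6231, -0.1704, 0.109]
tool_rot: [-0.0, 0.999, -0.034, -0.001]
contact_force: [-4.1, -0.5, 0.5]
width: 0.0647
gripper_force: 30.0
```

Request:
{"op": "step_arm", "data": {
  "gripper": [6.0, 6.0],
  "translation": [
    [0.1, -0.01, 0],
    [0, 0, 0]
  ],
  "yaw": [0, 0]
}}

```text
time_s: 12.3
position: [0.6232, -0.1704, 0.1089]
tool_rot: [-0.0, 0.999, -0.034, -0.002]
contact_force: [-5.7, -0.0, 0.9]
width: 0.0648
gripper_force: 30.0
```

```bash
python3 -c "
from h import *
lean();state()"
```

```text
[305 168  19  49 740] (array([-0.1711,  0.0003,  0.0756]), 'lean toward back deg', np.float64(-12.97)) (array([-0.0238, -0.0239,  0.0552]), 'lean toward back deg', np.float64(0.01))
corner xy mm [-2.9 36.5] z 0.109 yaw -3.88 F corner [-5.7 -0.6] 1.6 w 0.06453687070744023 t 12.35
```

Request:
{"op": "step_arm", "data": {
  "gripper": [6.0, 6.0, 6.0, 6.0, 6.0],
  "translation": [
    [-0.01, -0.1, 0],
    [-0.01, -0.1, 0],
    [-0.01, -0.1, 0],
    [-0.01, -0.1, 0],
    [0, 0, 0]
  ],
  "yaw": [0, 0, 0, 0, 0]
}}

```text
time_s: 12.85
position: [0.623, -0.1732, 0.1082]
tool_rot: [-0.001, 0.999, -0.034, -0.002]
contact_force: [-4.5, 3.0, -1.5]
width: 0.0646
gripper_force: 30.0
```

```bash
python3 -c "
from h import *
lean();state()"
```

```text
[306 168  19  49 740] (array([-0.1395, -0.0013,  0.0743]), 'lean toward back deg', np.float64(-10.42)) (array([-0.0423, -0.0239,  0.0552]), 'lean toward back deg', np.float64(-1.33))
corner xy mm [-3.  33.7] z 0.1082 yaw -3.9 F corner [-4.5  1.8] -2.3 w 0.06480769685562425 t 12.9
```

Request:
{"op": "step_arm", "data": {
  "gripper": [6.0, 6.0, 6.0, 6.0],
  "translation": [
    [-0.01, -0.1, 0],
    [-0.01, -0.1, 0],
    [-0.01, -0.1, 0],
    [0, 0, 0]
  ],
  "yaw": [0, 0, 0, 0]
}}

```text
time_s: 13.3
position: [0.6229, -0.1744, 0.1082]
tool_rot: [-0.003, 0.999, -0.034, -0.002]
contact_force: [-3.1, 6.9, -1.2]
width: 0.0647
gripper_force: 30.0
```

```bash
python3 -c "
from h import *
lean();state()"
```

```text
[306 168  19  49 729] (array([-0.1794, -0.0007,  0.0748]), 'lean toward back deg', np.float64(-13.5)) (array([-0.0367, -0.0244,  0.0548]), 'lean toward back deg', np.float64(-0.88))
corner xy mm [-3.  32.5] z 0.1082 yaw -3.93 F corner [-3.6  7.3] -0.9 w 0.06455277483993314 t 13.35
```

Request:
{"op": "step_arm", "data": {
  "gripper": [6.0, 6.0, 6.0, 6.0, 6.0],
  "translation": [
    [0, 0, -0.1],
    [0, 0, -0.1],
    [0, 0, -0.1],
    [0, 0, -0.1],
    [0, 0, 0]
  ],
  "yaw": [0, 0, 0, 0, 0]
}}

```text
time_s: 13.85
position: [0.6229, -0.1744, 0.1054]
tool_rot: [-0.003, 0.999, -0.034, -0.002]
contact_force: [-5.0, 7.1, 3.5]
width: 0.0645
gripper_force: 30.0
```

```bash
python3 -c "
from h import *
lean();state()"
```

```text
[306 169  19  49 724] (array([-0.1821, -0.0007,  0.0748]), 'lean toward back deg', np.float64(-13.68)) (array([-0.0431, -0.0242,  0.0551]), 'lean toward back deg', np.float64(-1.37))
corner xy mm [-3.  32.5] z 0.1054 yaw -3.92 F corner [-4.7  7.5] 4.0 w 0.06462369778942569 t 13.9
```

Request:
{"op": "step_arm", "data": {
  "gripper": [6.0, 6.0, 6.0, 6.0, 6.0],
  "translation": [
    [0, 0, 0],
    [0, 0, 0],
    [0, 0, -0.1],
    [0.1, -0.01, -0.1],
    [0, 0, 0]
  ],
  "yaw": [0, 0, 0, 0, 0],
  "force": 55
}}

```text
time_s: 14.4
position: [0.6229, -0.1744, 0.1046]
tool_rot: [-0.003, 0.999, -0.034, -0.003]
contact_force: [-9.5, 8.0, 12.2]
width: 0.0644
gripper_force: 55.0
```

```bash
python3 -c "
from h import *
D=lean();state();print(ctrl.get_obs()['torque'])
S=ctrl.camera('scene')
a=cv2.resize(D['img'][160:230,290:345],None,fx=7,fy=7,interpolation=cv2.INTER_CUBIC)
b=cv2.resize(S['img'][270:330,210:265],None,fx=7,fy=7,interpolation=cv2.INTER_CUBIC)
c=np.zeros((490,770,3),np.uint8);c[:490,:385]=a;c[:420,385:770]=b
c=np.clip(c.astype(float)*1.8,0,255).astype(np.uint8)
cv2.imwrite('pics/m7.png',c[:,:,::-1])"
```

```text
[306 169  19  49 726] (array([-0.1821, -0.0007,  0.0748]), 'lean toward back deg', np.float64(-13.68)) (array([-0.0476, -0.0239,  0.0553]), 'lean toward back deg', np.float64(-1.7))
corner xy mm [-3.  32.5] z 0.1046 yaw -3.9 F corner [-9.   8.4] 12.0 w 0.06424800730609558 t 14.45
[1.38962974 1.60483055 0.04975915]
```

View pics/m7.png

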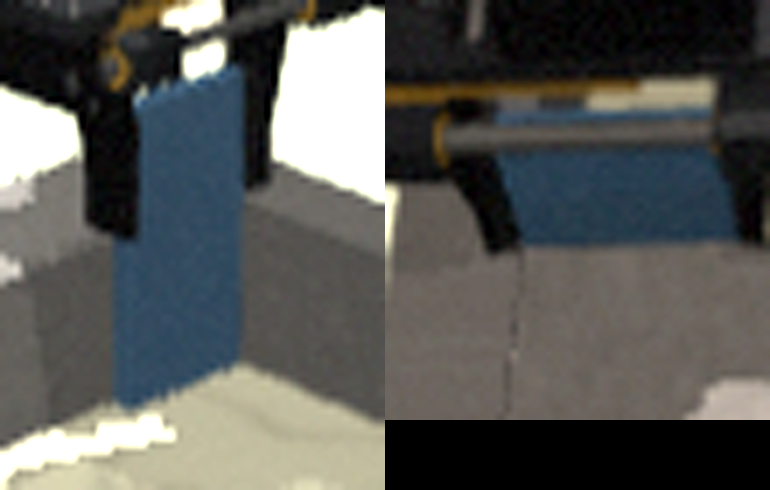

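The last picture shows the foot on the worktop along the base line of the upstand, and the tile's edge on the joint line of the side upstand at scene crop (520,245). I press slightly more, check that it holds, and hand in.

Request:
{"op": "step_arm", "data": {
  "gripper": [6.0, 6.0, 6.0, 6.0, 6.0],
  "translation": [
    [0.1, -0.05, 0],
    [0, 0, 0],
    [0, 0, 0],
    [0, 0, 0],
    [0, 0, 0]
  ],
  "yaw": [0, 0, 0, 0, 0]
}}

```text
time_s: 15.0
position: [0.623, -0.1744, 0.1046]
tool_rot: [-0.003, 0.999, -0.034, -0.004]
contact_force: [-10.6, 9.2, 13.0]
width: 0.0644
gripper_force: 55.0
```

```bash
python3 -c "
from h import *
for _ in range(3): lean();state()"
```

```text
[306 169  19  49 726] (array([-0.1821, -0.0007,  0.0748]), 'lean toward back deg', np.float64(-13.68)) (array([-0.0403, -0.0243,  0.055 ]), 'lean toward back deg', np.float64(-1.15))
corner xy mm [-2.9 32.5] z 0.1046 yaw -3.88 F corner [-10.3   8.7] 13.3 w 0.06446988806025215 t 15.05
[306 169  19  49 729] (array([-0.1821, -0.0007,  0.0748]), 'lean toward back deg', np.float64(-13.68)) (array([-0.0302, -0.0247,  0.0546]), 'lean toward back deg', np.float64(-0.4))
corner xy mm [-2.9 32.5] z 0.1046 yaw -3.89 F corner [-11.3   8.6] 13.4 w 0.06479831824620583 t 15.1
[306 169  19  49 726] (array([-0.1821, -0.0007,  0.0748]), 'lean toward back deg', np.float64(-13.68)) (array([-0.0379, -0.0244,  0.0549]), 'lean toward back deg', np.float64(-0.97))
corner xy mm [-2.9 32.5] z 0.1046 yaw -3.89 F corner [-12.1   8.5] 13.6 w 0.06462595743573242 t 15.15
```

Position and forces are stable: about 11 N into the back upstand, 8.5 N into the side upstand and 13 N down, with the lean reading near zero. I hand in.

```bash
python3 -c "
from workcell import ctrl
print(ctrl.sign_off())"
```

```text
the job is handed in; nothing more can be done
None
```

The job is handed in at about 15 s: the blue tile stands on a short edge in the corner, gripped at 55 N and pushed about 11 N into the back upstand, 8.5 N into the side upstand and 13 N down. My lean reading was near zero but only good to about 2°, so I inferred the flush fit from the contact forces, and no verdict came back.

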